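# Fill the bearing kit tray and show it to the reader

### The arm

A 7-joint arm with a two-finger parallel gripper is mounted at the origin on a cart in front of the work surface, level with it; the furniture and walls round the work are solid. World frame = base frame: x ahead of the robot, y to its left, z up, the work surface at z = 0. Lengths are in m, angles in rad, forces in N, time in s.
With the tool pointing down it reaches from about 0.4 to 0.85 m from the base axis. Payload 10.4 kg.
Tool frame: the origin (TCP) lies on the centre line of the jaws, within the pads' length; the fingertips stand 11 mm ahead of it and the grasp point (between the pads) lies 8 mm behind it; z points along the fingers, y is the line along which they close (so a half turn about z gives the same grasp; the last joint's range is limited). The gripper opens to 87 mm and grips with 3 to 60 N. Pads are 19 mm wide; open, the fingers measure 117 mm over their backs; the gripper's body (75 mm by 190 mm) begins 51 mm behind the grasp point.
Start: joints at [1.107, 0.332, -0.065, 1.46, 0.022, 1.35, -0.088], TCP at [0.267, -0.565, 0.234] pointing down, gripper open.
Joint ranges: [-2.6, 2.6], [-0.5, 2.12], [-1.47, 1.34], [0.16, 2.42], [-1.27, 4.41], [0.06, 2.06], [-2.6, 2.6]. Speed limits (rad/s): [2.22, 2.22, 2.79, 2.79, 3.14, 3.14, 3.14].

### API

Orientations are given as a unit quaternion [x, y, z, w].
In Python, from bench import r gives the robot as it stands.
- The arm moves only by the shell command python3 -m pendant 'ROWS' [OPENING] [FORCE]. ROWS is JSON, a list of rows, each a list of 4 numbers: the shift along the tool's x, y, z in m, then the turn about the tool's z in rad. A call has 1 to 8 rows; each row shifts and turns the commanded pose from where the row before left it, along the tool's axes as they then stand; what a row does not reach is not made up. A row lasts 1/12 s, in which the tool goes at most 41.7 mm and 7.16 degrees, less where a joint would pass 70% of its speed; a pose out of reach is approached as far as the arm can. A call with a gripper value outside its range is refused whole. OPENING is the opening, from 0 (shut) to 1 (fully open), set as the call begins (- or left out, the last holds). The fingers move at their own pace and stop on an object; FORCE is the grip in N (left out, the last holds). Time passes only in rows, so rows that do not move let the fingers close. It gives the time, the measured TCP pose, the force, the opening and the grip force at its end, in the units of the state.
- r.read_state(): the state, without advancing time (a new reading comes with each control period).
- r.camera(name): name is "side" or "top"; returns a dict with "img" (420x560x3 uint8, red, green, blue), "camera_matrix" (3x3 intrinsics, pixels), "xyz" and "attitude" of the camera in the world. Camera axes: x right, y down, z forward; pixel columns grow to the right and rows downward; lengths in m; the calibration is good to about 2 mm. A picture is of the moment at which its call begins. There is no depth.
- r.close_job(): hands the job in; it is judged then, once.
Trained networks look in the newest picture that a camera, given by its name, has taken for a name from the list of things; names that differ only in an ending like _2 or _b are one class to them, and where a whole thing is asked for, a point or a joint stands for the part that bears it (a point fixed in the world has none). Each returns a list of dicts, best first, with "score" (0 to 1); they miss things now and then, are a little off and sometimes report something else, mostly with a low value. They report only what shows in the picture. A call takes as long as a camera call. They do not tell look-alikes from the thing itself.
- r.outline_of(thing, camera): "mask" (420x560 bool, what is visible of it) and "bbox" ([centre column, centre row, width, height] in pixels, round what is visible of it).
The state is a dict: "time": time; "joint_positions": joint angles; "joint_vel": joint speeds; "joint_torque": joint torques, N m; "ee_pos": TCP position; "eef_rot": TCP orientation; "ft_force": force on the tool from outside, world axes, zero at the start; "torque": the same for the moment, N m; "width": finger opening in m; "grip_force": force on a finger pad.
Only numpy, scipy, OpenCV 4.12 (cv2) and the standard library are available. Lean on these libraries where they do the work, as an engineer would, in place of code of your own. Each camera call takes 0.05 s, during which the arm holds its last target. There are 200 camera calls.

### The job

Pick up the scoop and pour its five small balls into the deep well of the kit tray while the tray stands on the worktop, then stand the empty scoop upright on the worktop. Lift the tray by its grip and hold it level and still, centred over the reader's glass with its underside about 10 cm above the glass; the large ball must never leave its shallow pocket, and the junction box, screwdriver and contactor must stay where they are. Finish while still holding the tray there; do not put it down.

Things in the scene. Friction and masses are not known exactly. Their poses are not given: they have to be found in the camera images.
- tray: Loose aluminium kit tray, about 0.36 kg empty, 86 mm (its x) by 212 mm (its y), base plate 4 mm. Origin: centre of its underside, z up. On the +y half an open well, outside 78 x 84 mm, wall tops 36 mm above the underside; on the -y half a flat grey pad, top at 11 mm, with a shallow round pocket; in the middle an upright grip.
- grip (a point): Centre of the tray's black grip block, 82 mm straight above the tray's origin. The block is 44 mm along tray x, 16 mm thick along tray y, from 58 to 102 mm above the underside, on a 10 mm thick post: pinch it from above across the 16 mm (fingers closing along tray y).
- well (a point): In the middle of the tray's well, 7 mm above the well's floor (at tray x 0, y +62, z 11 mm). The well is 70 mm (tray x) by 76 mm (tray y) inside, its walls rise 25 mm above this point.
- pocket (a point): Centre of the large ball when in the middle of its pocket (tray x 0, y -62, z 20 mm). The pocket is a flat-floored round recess 34 mm across and only 3 mm deep: the ball rolls freely a few mm in it, and out over the rim if the tray tips some 40 degrees, or less when jerked.
- big_ball_center (a point): Centre of the one large steel ball, 24 mm across, 57 g, lying loose in the tray's pocket.
- scoop: Loose grey plastic scoop cup, about 0.12 kg, holding the small balls. Origin: underside of its floor, z up, pouring mouth to -x. Walls 3 mm. Flat parallel side walls, 48 mm apart outside (along scoop y), 46 mm high from x -24 to +27 mm (back wall): pinch it from above across these. It can stand only on its flat floor.
- lip (a point): Middle of the edge of the scoop's pouring lip (scoop x -54, y 0, z 15 mm); mouth 42 mm wide inside. From x -24 mm the floor rises at 22 degrees to this edge, between side cheeks 30 mm high: the balls begin to run out when the mouth is dipped more than 22 degrees, and all run out by about 40.
- reader: Upward-looking code reader fixed to the worktop, a dark square housing 92 x 92 mm with a grey top plate and a round glass window 48 mm across, 38 mm high in all. Origin: centre of its underside.
- glass (a point): Centre of the reader's glass, on its upper face, 38 mm above the worktop.
- junction_box: Bystander: white junction box, 68 x 68 x 41 mm, loose on the worktop beyond the tray. Origin: centre of its underside.
- screwdriver: Bystander: insulated screwdriver, 191 mm long and 30 mm high, lying loose on the worktop beyond the right-hand work area. Origin: under its middle.
- contactor: Bystander: contactor (pale block with a black top), 74 x 45 x 75 mm, standing loose on the worktop beyond the left-hand work area. Origin: centre of its underside.
- ball_0_center (a point): Centre of small steel ball 1 of five, 14 mm across, 12 g, at first in the scoop.
- ball_1_center (a point): Centre of small steel ball 2 of five, 14 mm across, 12 g, at first in the scoop.
- ball_2_center (a point): Centre of small steel ball 3 of five, 14 mm across, 12 g, at first in the scoop.
- ball_3_center (a point): Centre of small steel ball 4 of five, 14 mm across, 12 g, at first in the scoop.
- ball_4_center (a point): Centre of small steel ball 5 of five, 14 mm across, 12 g, at first in the scoop.
Things that resemble listed ones, but are neither listed nor needed, are in the scene too. What is shaped like the reader but yellow is not meant.

How it is judged:
By the outcome, as a careful person would: the job done as asked, in the order asked, and still so for the second after the job is handed in, while the arm keeps its last pose, push and grip.
It also fails if it takes over 72 s, if anything falls off the work surface, if the arm or the gripper's body presses on something with over 40 N, if the wrist force passes 120 N, or if a joint passes its speed limit or range.

## Working session

There is one attempt and no reset: what is moved stays moved. The work goes in short steps, Python scripts to look and compute and a shell command to move; the robot and the scene stay as the last step left them, time stands still between calls to the robot, and variables do not carry over. Pictures are saved under pics/ and viewed, at most 10 in all, crops included, and the job is handed in when it is done.

```bash
mkdir -p pics; ls; cat > h.py <<'E'
import numpy as np, cv2
from bench import r
from scipy.spatial.transform import Rotation as R
def cam(n):
    c=r.camera(n); return c
def rot(a):
    a=np.array(a,float); return a if a.shape==(3,3) else R.from_quat(a).as_matrix()
def px2w(c,u,v,z):
    K=np.array(c["camera_matrix"]); d=rot(c["attitude"])@np.linalg.inv(K)@[u,v,1]; o=np.array(c["xyz"])
    return o+d*(z-o[2])/d[2]
def w2px(c,p):
    q=np.array(c["camera_matrix"])@(rot(c["attitude"]).T@(np.array(p)-c["xyz"])); return q[:2]/q[2]
E
python3 - <<'E'
from h import *
for n in("top","side"):
    c=cam(n); cv2.imwrite(f"pics/{n}0.png",c["img"][:,:,::-1]); print(n,c["xyz"],c["attitude"])
    for t in["tray","grip","scoop","lip","reader","glass","big_ball_center","junction_box","screwdriver","contactor","well","pocket"]:
        print(t,[(round(d["score"],2),np.round(d["bbox"]).tolist(),np.round(px2w(c,*d["bbox"][:2],0.03),3).tolist()) for d in r.outline_of(t,n)[:3]])
print(r.read_state())
E
```

```text
pics
top [ 0.36182539 -0.08135074  1.19083234] [-0.70103732  0.7053917  -0.07552489  0.07256189]
tray []
grip [(0.57, [251.0, 239.0, 77.0, 46.0], [0.508, 0.013, 0.03])]
scoop [(0.76, [156.0, 238.0, 24.0, 32.0], [0.512, 0.284, 0.03])]
lip [(0.97, [158.0, 239.0, 22.0, 33.0], [0.511, 0.28, 0.03])]
reader [(0.96, [364.0, 276.0, 38.0, 48.0], [0.404, -0.307, 0.03]), (0.76, [354.0, 223.0, 33.0, 38.0], [0.554, -0.287, 0.03])]
glass [(0.86, [354.0, 224.0, 34.0, 35.0], [0.55, -0.286, 0.03]), (0.85, [364.0, 275.0, 37.0, 40.0], [0.406, -0.309, 0.03]), (0.66, [252.0, 237.0, 74.0, 48.0], [0.515, 0.011, 0.03])]
big_ball_center [(0.58, [274.0, 229.0, 8.0, 11.0], [0.537, -0.053, 0.03])]
junction_box [(0.59, [230.0, 166.0, 26.0, 28.0], [0.727, 0.077, 0.03])]
screwdriver [(0.87, [392.0, 172.0, 8.0, 42.0], [0.706, -0.404, 0.03]), (0.49, [273.0, 228.0, 9.0, 12.0], [0.54, -0.051, 0.03])]
contactor [(0.63, [173.0, 166.0, 29.0, 30.0], [0.729, 0.247, 0.03])]
well [(0.86, [252.0, 240.0, 74.0, 50.0], [0.507, 0.009, 0.03])]
pocket [(0.73, [249.0, 238.0, 75.0, 51.0], [0.513, 0.018, 0.03]), (0.23, [394.0, 182.0, 
[... 1242 characters left out ...]
nt_positions': array([ 1.1074194 ,  0.33220635, -0.06470355,  1.46011272,  0.02159204,
        1.34990512, -0.0884794 ]), 'joint_vel': array([ 0.00016754,  0.00065729, -0.00011475,  0.00078462,  0.00108346,
        0.00035959,  0.00042543]), 'joint_torque': array([ 9.68021413e-04, -6.23031306e+01,  2.52291042e-02, -3.90115070e+01,
       -6.08882611e-02,  3.13582155e-02, -3.31417129e-05]), 'ee_pos': array([ 0.26667715, -0.56526483,  0.23356548]), 'eef_rot': array([9.75809789e-01, 2.18621258e-01, 1.96528279e-05, 2.71386700e-05]), 'ft_force': array([ 0.19938312,  0.22899823, -0.55605434]), 'torque': array([ 0.0771458 , -0.02652743,  0.03700617]), 'grip_force': 0.0, 'width': 0.0870439800216408}
```

```bash
python3 - <<'E'
import cv2,numpy as np
a=cv2.imread("pics/top0.png");b=cv2.imread("pics/side0.png")
x=cv2.resize(a[190:310,130:400],(800,356),interpolation=cv2.INTER_CUBIC)
y=cv2.resize(b[160:285,240:380],(272,243),interpolation=cv2.INTER_CUBIC)
s=cv2.resize(a[210:270,135:185],(264,243)[::1],interpolation=cv2.INTER_CUBIC)
t=cv2.resize(b[160:285,140:280],(264,243),interpolation=cv2.INTER_CUBIC)
cv2.imwrite("pics/m1.png",np.vstack([x,np.hstack([y,s,t])]))
E
```

```text
(no output)
```

View pics/m1.png

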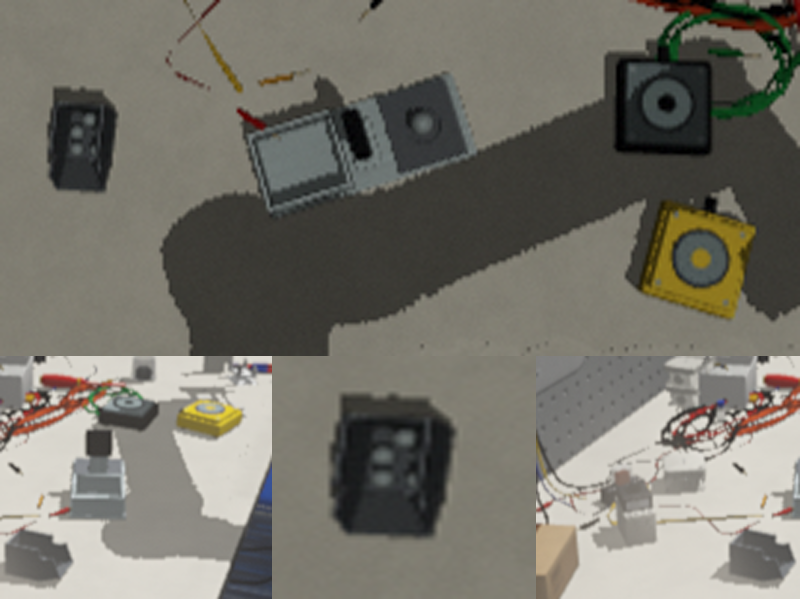

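View pics/top0.png

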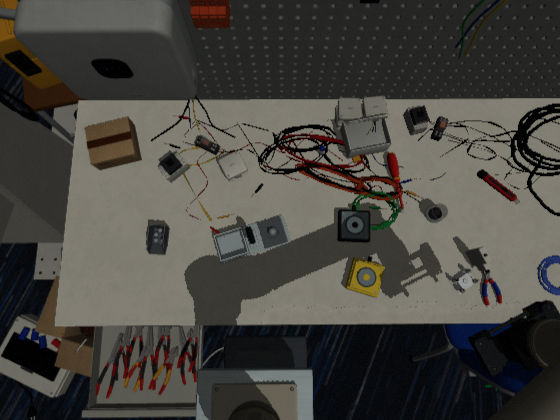

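The dark reader at (354,224) is the target; the yellow one at (364,276) is the look-alike, and the enlarged crop confirms this. The tray's well is at (231,243) and its big ball at (274,229). The scoop is at (157,237), with its mouth toward the robot (-x).

Next I fit the silhouettes to get poses.

```bash
cat > fit.py <<'E'
from h import *
from scipy.optimize import minimize
def box(x0,x1,y0,y1,z0,z1): return np.array([[x,y,z] for x in(x0,x1) for y in(y0,y1) for z in(z0,z1)])/1000
M={"scoop":[np.vstack([box(-24,27,-24,24,0,46),box(-54,-53,-24,24,13,32)])],
"tray":[box(-43,43,-106,106,0,4),box(-39,39,20,104,0,36),box(-43,43,-104,-20,0,11),box(-22,22,-8,8,58,102),box(-18,18,-5,5,0,60)],
"reader":[box(-46,46,-46,46,0,38)]}
def render(c,name,p,S=4):
    im=np.zeros((420*S,560*S),np.uint8); Rz=R.from_euler("z",p[2]).as_matrix()
    for b in M[name]:
        w=b@Rz.T+[p[0],p[1],p[3] if len(p)>3 else 0]
        q=np.array([w2px(c,x) for x in w]); h=cv2.convexHull(((q+.5)*S).astype(np.float32)).astype(int)
        cv2.fillConvexPoly(im,h,255)
    return cv2.resize(im,(560,420),interpolation=cv2.INTER_AREA)/255.
def fit(name,masks,p0):
    def f(p): 
        s=0
        for c,m in masks:
            g=render(c,name,p); s+=1-np.minimum(g,m).sum()/np.maximum(g,m).sum()
        return s
    best=None
    for dy in(-.15,.15):
        x0=np.array(p0)+[0,0,dy]
        o=minimize(f,x0,method="Nelder-Mead",options=dict(initial_simplex=[x0,x0+[.02,0,0],x0+[0,.02,0],x0+[0,0,.25]],maxiter=90,xatol=3e-4))
        if best is None or o.fun<best.fun: best=o
    return best.x,best.fun
def mask(names,cn,uv):
    for n in names:
        for d in r.outline_of(n,cn):
            if np.hypot(*(np.array(d["bbox"][:2])-uv))<12: return d["mask"].astype(float)
E
python3 - <<'E'
from fit import *
ct=cam("top");cs=cam("side")
uv={"scoop":((157,238),(260,262)),"tray":((251,239),(292,222)),"reader":((354,223),(305,190))}
p0={"scoop":(.51,.285,-.05),"tray":(.505,.015,.3),"reader":(.55,-.285,0)}
al={"scoop":["scoop","lip"],"tray":["tray","pocket","well","grip"],"reader":["reader","glass"]}
for n in M:
    if n=="reader":
        mt=mask(["reader"],"top",uv[n][0]);ms=mask(["reader"],"side",uv[n][1])
    else: mt=mask(al[n],"top",uv[n][0]);ms=mask(al[n],"side",uv[n][1])
    for lab,ms_ in(("both",[(ct,mt),(cs,ms)]),("top",[(ct,mt)])):
        if any(m is None for _,m in ms_): print(n,lab,"missing");continue
        print(n,lab,fit(n,ms_,p0[n]))
im=ct["img"]; d=r.outline_of("glass","top"); print([x["bbox"] for x in d])
for x in d: print(px2w(ct,*x["bbox"][:2],.038))
print("big ball",[px2w(ct,*x["bbox"][:2],.02) for x in r.outline_of("big_ball_center","top")])
E
```

```text
scoop both (array([ 0.52484843,  0.28221753, -0.04455432]), np.float64(0.19371594087028177))
scoop top (array([ 0.5255991 ,  0.28305883, -0.03984851]), np.float64(0.09557589345879114))
tray both (array([0.5134726 , 0.01072932, 0.30555733]), np.float64(0.1862899153242643))
tray top (array([0.51483948, 0.01191351, 0.29534542]), np.float64(0.05860308868183195))
reader both (array([ 0.54870344, -0.28742675, -0.01214595]), np.float64(0.33189312504988777))
reader top (array([ 0.5497058 , -0.28471203,  0.00137974]), np.float64(0.10471638516914139))
[[363.9, 275.4, 35.1, 42.9], [355.2, 223.7, 35.4, 35.8], [155.5, 238.6, 23.2, 30.9]]
[ 0.4038358  -0.30589134  0.038     ]
[ 0.55071427 -0.28771092  0.038     ]
[0.51110995 0.28401934 0.038     ]
big ball [array([ 0.54004465, -0.05205018,  0.02      ])]
```

```bash
cat >> h.py <<'E'
def togo(x,y,z,yaw=None,gp=False):
    """tool-frame mm to target TCP (or grasp point if gp), and turn"""
    s=r.read_state(); Rm=R.from_quat(s["eef_rot"]).as_matrix(); t=np.array([x,y,z-(.008 if gp else 0)])
    psi=np.arctan2(Rm[1,0],Rm[0,0]); tilt=np.degrees(np.arccos(-Rm[2,2]))
    print("t",round(s["time"],2),"tcp",np.round(s["ee_pos"],4),"togo mm",np.round(Rm.T@(t-s["ee_pos"])*1e3,1),"psi",round(psi,4),"turn",None if yaw is None else round(psi-yaw,4),"tilt",round(tilt,2),"w",round(s["width"]*1e3,1),"gf",round(s["grip_force"],1),"ft",np.round(s["ft_force"],1))
E
python3 -m pendant '[[0.0,0,0,0.08],[0,0,0,0.12],[0,0,0,0.12],[0,0,0,0.12],[0,0,0,0.043]]' 1 20
python3 -c "
from h import *
togo(.541,.2815,.18,-.042)"
```

```text
time: 2.22
ee_pos: [0.2667, -0.5653, 0.2336]
eef_rot: [1.0, -0.025, 0.0, 0.0]
ft_force: [-0.3, -0.3, 0.7]
width: 0.0871
grip_force: 0.0
t 2.22 tcp [ 0.2667 -0.5653  0.2336] togo mm [ 232.2 -859.3   53.5] psi -0.0493 turn -0.0073 tilt 0.01 w 87.1 gf 0.0 ft [-0.3 -0.3  0.7]
```

```bash
python3 -m pendant '[[0.004,-0.012,0,-0.007],[0.007,-0.025,0,0],[0.0097,-0.036,0,0],[0.0097,-0.036,0,0],[0.0097,-0.036,0,0],[0.0097,-0.036,0,0],[0.0097,-0.036,0,0],[0.0097,-0.036,0,0]]' >/dev/null
python3 -m pendant '[[0.0097,-0.036,0,0],[0.0097,-0.036,0,0],[0.0097,-0.036,0,0],[0.0097,-0.036,0,0],[0.0097,-0.036,0,0],[0.0097,-0.036,0,0],[0.0097,-0.036,0,0],[0.0097,-0.036,0,0]]'
python3 -c "
from h import *
togo(.541,.2815,.08,-.042)"
```

```text
time: 3.55
ee_pos: [0.4322, -0.0274, 0.2337]
eef_rot: [1.0, -0.016, 0.0, 0.001]
ft_force: [-0.2, 0.2, -0.3]
width: 0.0872
grip_force: 0.0
t 3.55 tcp [ 0.4322 -0.0274  0.2337] togo mm [  98.6 -312.5  153.4] psi -0.0324 turn 0.0096 tilt 0.08 w 87.2 gf 0.0 ft [-0.2  0.2 -0.3]
```

```bash
python3 -m pendant '[[0.0097,-0.036,0.005,0],[0.0097,-0.036,0.010,0],[0.0097,-0.036,0.015,0],[0.0097,-0.036,0.02,0],[0.0097,-0.036,0.02,0],[0.0097,-0.036,0.02,0],[0.0097,-0.036,0.015,0],[0.0097,-0.03,0.01,0]]' >/dev/null
python3 -m pendant '[[0.01,-0.018,0.01,0.005],[0.008,-0.010,0.01,0.004],[0.003,-0.003,0.01,0],[0,0,0.008,0],[0,0,0,0],[0,0,0,0]]'
python3 -c "
from fit import *
togo(.541,.2815,.08,-.042)
ct=cam('top');cs=cam('side')
a=cv2.resize(ct['img'][190:290,110:210,::-1],(390,390),interpolation=2);b=cv2.resize(cs['img'][200:300,210:310,::-1],(390,390),interpolation=2)
cv2.imwrite('pics/m2.png',np.hstack([a,b]))"
```

```text
time: 4.72
ee_pos: [0.5412, 0.2766, 0.0813]
eef_rot: [1.0, -0.022, -0.0, 0.001]
ft_force: [0.2, 0.4, 0.3]
width: 0.087
grip_force: 0.0
t 4.72 tcp [0.5412 0.2766 0.0813] togo mm [-0.4 -4.8  1.3] psi -0.0444 turn -0.0024 tilt 0.07 w 87.0 gf 0.0 ft [0.2 0.4 0.3]
```

View pics/m2.png

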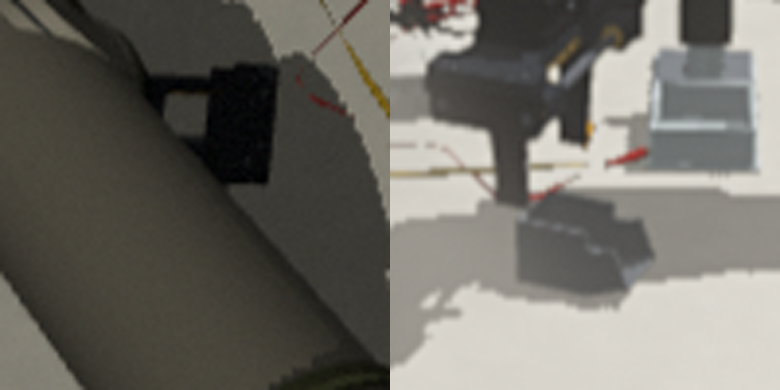

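```bash
python3 -c "
from fit import *
togo(.541,.2815,.014,-.042)
cs=cam('side')
f=lambda p:np.round((w2px(cs,p)-[210,200])*3.9+[390,0])
print('near finger tip lower edge',f((.5317,.334,.0703)),f((.5507,.334,.0703)))
Rz=R.from_euler('z',-.042).as_matrix()
for q in [(27,24,0),(27,24,46),(27,-24,46),(-24,24,0),(-24,24,46),(-54,24,15),(-54,-24,15)]:
  print(q,f(Rz@(np.array(q)/1e3)+[.525,.2822,0]))"
```

```text
t 4.82 tcp [0.5419 0.277  0.0823] togo mm [-1.1 -4.5 68.3] psi -0.0449 turn -0.0029 tilt 0.07 w 87.2 gf 0.0 ft [ 0.6 -0.7  0.5]
near finger tip lower edge [521. 214.] [494. 209.]
(27, 24, 0) [510. 281.]
(27, 24, 46) [509. 221.]
(27, -24, 46) [539. 189.]
(-24, 24, 0) [580. 296.]
(-24, 24, 46) [580. 235.]
(-54, 24, 15) [622. 285.]
(-54, -24, 15) [649. 251.]
```

```bash
python3 -m pendant '[[-0.004,-0.004,0.015,0],[-0.001,0,0.02,0],[0,0,0.018,0],[0,0,0.01,0],[0,0,0.005,0],[0,0,0,0]]' 1 25
python3 -m pendant '[[0,0,0,0],[0,0,0,0],[0,0,0,0],[0,0,0,0],[0,0,0,0],[0,0,0,0]]' 0 25
python3 -c "
from fit import *
togo(.514,.011,.3,.3)"
```

```text
time: 5.37
ee_pos: [0.5367, 0.2816, 0.0131]
eef_rot: [1.0, -0.022, -0.0, 0.0]
ft_force: [0.8, -0.1, -0.0]
width: 0.087
grip_force: 0.0
time: 5.87
ee_pos: [0.537, 0.2821, 0.0137]
eef_rot: [1.0, -0.022, 0.0, -0.0]
ft_force: [-0.7, -0.4, -0.8]
width: 0.0548
grip_force: 0.0
t 5.87 tcp [0.537  0.2821 0.0137] togo mm [ -10.8  271.8 -286.3] psi -0.0442 turn -0.3442 tilt 0.02 w 54.8 gf 0.0 ft [-0.7 -0.4 -0.8]
```

```bash
python3 -m pendant '[[0,0,0,0],[0,0,0,0],[0,0,0,0],[0,0,0,0]]' 0 25
python3 -m pendant '[[0,0,-0.003,0],[0,0,-0.006,0],[0,0,-0.01,0],[0,0,-0.015,0],[0,0,-0.02,0],[0,0,-0.02,0],[0,0,-0.02,0],[0,0,-0.015,0]]'
python3 -m pendant '[[0,0,-0.008,0],[0,0,0,0]]'
python3 -c "
from fit import *
t=R.from_euler('z',.3).as_matrix()@[.038,.062,0]+[.514,.011,0]; print(t)
togo(t[0],t[1],.09,.3,gp=True)
cs=cam('side'); cv2.imwrite('pics/m3.png',cv2.resize(cs['img'][160:290,200:340,::-1],(560,520),interpolation=2))"
```

```text
time: 6.2
ee_pos: [0.5369, 0.2819, 0.0136]
eef_rot: [1.0, -0.022, 0.0, 0.0]
ft_force: [-0.5, -0.8, 2.4]
width: 0.0479
grip_force: 25.0
time: 6.87
ee_pos: [0.5373, 0.2827, 0.1258]
eef_rot: [1.0, -0.022, 0.001, -0.001]
ft_force: [0.2, 0.3, -2.7]
width: 0.048
grip_force: 25.0
time: 7.03
ee_pos: [0.5378, 0.2828, 0.1334]
eef_rot: [1.0, -0.022, 0.002, -0.001]
ft_force: [0.6, 0.6, -1.3]
width: 0.0477
grip_force: 25.0
[0.53198053 0.08146063 0.        ]
t 7.03 tcp [0.5378 0.2828 0.1334] togo mm [  2.9 201.5  51. ] psi -0.0442 turn -0.3442 tilt 0.23 w 47.7 gf 25.0 ft [ 0.6  0.6 -1.3]
```

View pics/m3.png

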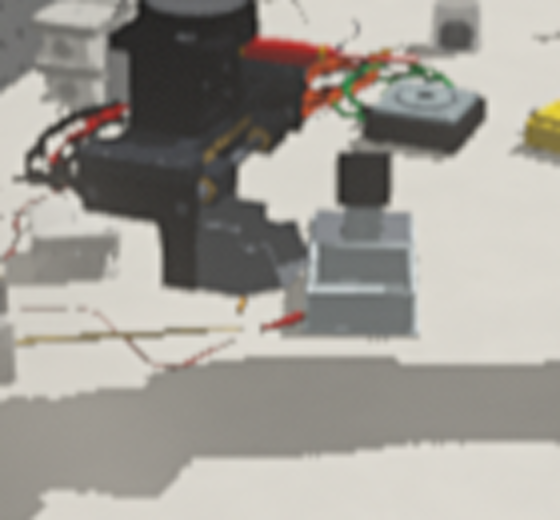

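```bash
python3 -m pendant '[[0,0.003,0,-0.02],[0,0.006,0,-0.05],[0,0.009,0,-0.06],[0,0.012,0,-0.06],[0,0.015,0,-0.06],[0,0.015,0,-0.05],[0,0.015,0,-0.03],[0,0.015,0,-0.014]]'
python3 -c "
from fit import *
togo(.532,.0815,.09,.3,gp=True)"
```

```text
time: 7.75
ee_pos: [0.5504, 0.1924, 0.1291]
eef_rot: [0.989, 0.151, -0.001, 0.0]
ft_force: [-0.2, -0.7, -1.9]
width: 0.0479
grip_force: 25.0
t 7.75 tcp [0.5504 0.1924 0.1291] togo mm [-50.6 100.3  47.2] psi 0.3028 turn 0.0028 tilt 0.13 w 47.9 gf 25.0 ft [-0.2 -0.7 -1.9]
```

```bash
python3 -m pendant '[[-0.007,0.014,0,0],[-0.007,0.014,0,0],[-0.007,0.014,0,0],[-0.007,0.014,0,0],[-0.007,0.014,0,0],[-0.007,0.014,0,0],[-0.006,0.010,0.004,0],[-0.003,0.006,0.008,0]]'>/dev/null
python3 -m pendant '[[0,0,0.01,0],[0,0,0.012,0],[0,0,0.006,0],[0,0,0,0],[0,0,0,0]]'
python3 -c "
from fit import *
togo(.532,.0815,.07,.3,gp=True)
cs=cam('side');ct=cam('top'); cv2.imwrite('pics/m4.png',np.hstack([cv2.resize(cs['img'][170:270,240:340,::-1],(400,400),interpolation=2),cv2.resize(ct['img'][190:290,190:290,::-1],(400,400),interpolation=2)]))"
```

```text
time: 8.83
ee_pos: [0.5315, 0.0841, 0.0898]
eef_rot: [0.989, 0.15, -0.001, -0.0]
ft_force: [-0.1, -0.2, -1.0]
width: 0.0476
grip_force: 25.0
t 8.83 tcp [0.5315 0.0841 0.0898] togo mm [-0.3  2.6 27.8] psi 0.3013 turn 0.0013 tilt 0.08 w 47.6 gf 25.0 ft [-0.1 -0.2 -1. ]
```

View pics/m4.png

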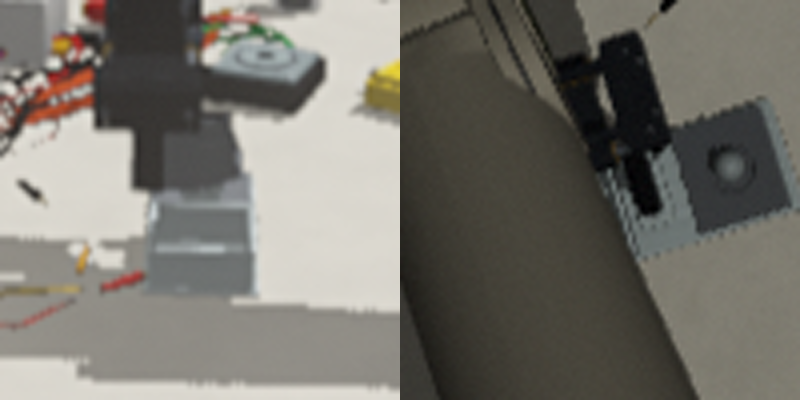

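```bash
python3 -m pendant '[[0,0.002,0.008,0],[0,0,0.01,0],[0,0,0.004,0],[0,0,0,0]]' - 12
python3 -m pendant '[[0,0,0,0],[0,0,0,0],[0,0,0,0]]' - 8
python3 -c "
from fit import *
togo(.532,.0815,.07,.3,gp=True)
cs=cam('side')
Rz=R.from_euler('z',.3).as_matrix()
for q in [(39,104,36),(-39,104,36),(39,104,4),(-39,104,4),(43,106,0),(-43,106,0)]:
  print(q,np.round((w2px(cs,Rz@(np.array(q)/1e3)+[.514,.011,0])-[240,170])*4))
np.save('s0.npy',cs['img'])"
```

```text
time: 9.27
ee_pos: [0.5316, 0.0809, 0.0669]
eef_rot: [0.989, 0.149, -0.001, -0.0]
ft_force: [-0.8, -0.8, -2.3]
width: 0.0481
grip_force: 12.0
time: 9.52
ee_pos: [0.5327, 0.0812, 0.0688]
eef_rot: [0.989, 0.149, 0.0, 0.0]
ft_force: [-0.3, -0.7, -2.0]
width: 0.0481
grip_force: 8.0
t 9.52 tcp [0.5327 0.0812 0.0688] togo mm [-0.6 -0.5  6.8] psi 0.2998 turn -0.0002 tilt 0.04 w 48.1 gf 8.0 ft [-0.3 -0.7 -2. ]
(39, 104, 36) [142. 249.]
(-39, 104, 36) [250. 252.]
(39, 104, 4) [142. 289.]
(-39, 104, 4) [249. 291.]
(43, 106, 0) [136. 295.]
(-43, 106, 0) [254. 297.]
```

```bash
cat > chk.py <<'E'
from fit import *
togo(.532,.0815,.07,.3,gp=True)
cs=cam('side'); a=np.load('s0.npy').astype(int); d=np.abs(cs['img'].astype(int)-a).sum(2)[170:270,240:340]
print('diffpx',(d>60).sum(),'ft',np.round(r.read_state()['torque'],3))
import sys
if len(sys.argv)>1: cv2.imwrite(sys.argv[1],cv2.resize(cs['img'][170:270,240:340,::-1],(500,500),interpolation=2))
E
python3 -m pendant '[[-0.003,0,0,0],[0,0,0,0],[0,0,0,0]]' - 8; python3 chk.py
python3 -m pendant '[[0,0,0,0],[0,0,0,0],[0,0,0,0]]' - 6; python3 chk.py
python3 -m pendant '[[0,0,0,0],[0,0,0,0],[0,0,0,0]]' - 5; python3 chk.py pics/m5.png
```

```text
time: 9.82
ee_pos: [0.5295, 0.0802, 0.0686]
eef_rot: [0.989, 0.149, 0.0, 0.0]
ft_force: [0.5, -0.1, -2.3]
width: 0.0477
grip_force: 8.0
t 9.82 tcp [0.5295 0.0802 0.0686] togo mm [ 2.8 -0.5  6.6] psi 0.2998 turn -0.0002 tilt 0.02 w 47.7 gf 8.0 ft [ 0.5 -0.1 -2.3]
diffpx 269 ft [ 0.021 -0.043  0.014]
time: 10.12
ee_pos: [0.5297, 0.0803, 0.0685]
eef_rot: [0.989, 0.149, 0.0, 0.0]
ft_force: [0.1, 0.1, -3.0]
width: 0.048
grip_force: 6.0
t 10.12 tcp [0.5297 0.0803 0.0685] togo mm [ 2.6 -0.5  6.5] psi 0.2997 turn -0.0003 tilt 0.01 w 48.0 gf 6.0 ft [ 0.1  0.1 -3. ]
diffpx 262 ft [ 0.001 -0.033  0.015]
time: 10.42
ee_pos: [0.5296, 0.0803, 0.0685]
eef_rot: [0.989, 0.149, 0.0, 0.0]
ft_force: [0.5, 1.6, -2.3]
width: 0.0479
grip_force: 5.0
t 10.42 tcp [0.5296 0.0803 0.0685] togo mm [ 2.6 -0.5  6.5] psi 0.2998 turn -0.0002 tilt 0.0 w 47.9 gf 5.0 ft [ 0.5  1.6 -2.3]
diffpx 262 ft [ 0.027 -0.01   0.009]
```

```bash
python3 -m pendant '[[0,0,0,0],[0,0,0,0],[0,0,0,0]]' - 4 >/dev/null; python3 chk.py
python3 -m pendant '[[0,0,0,0],[0,0,0,0]]' - 3.4 >/dev/null; python3 chk.py
python3 -m pendant '[[0,0,0,0],[0,0,0,0]]' - 3 >/dev/null; python3 chk.py pics/m5.png
```

```text
t 10.72 tcp [0.5296 0.0803 0.0684] togo mm [ 2.6 -0.5  6.4] psi 0.2998 turn -0.0002 tilt 0.0 w 48.0 gf 4.0 ft [ 0.1 -0.1 -2.8]
diffpx 267 ft [ 0.064 -0.075  0.039]
t 10.93 tcp [0.5296 0.0803 0.0685] togo mm [ 2.6 -0.5  6.5] psi 0.2999 turn -0.0001 tilt 0.01 w 47.9 gf 3.4 ft [-0.5 -0.  -1.8]
diffpx 266 ft [ 0.027 -0.01   0.011]
t 11.15 tcp [0.5296 0.0803 0.0684] togo mm [ 2.6 -0.5  6.4] psi 0.2998 turn -0.0002 tilt 0.0 w 48.0 gf 3.0 ft [ 0.5 -0.1 -3. ]
diffpx 264 ft [ 0.022 -0.062  0.015]
```

```bash
python3 -m pendant '[[0,0,0,0],[0,0,-0.005,0],[0,0,-0.01,0],[0,0,-0.015,0],[0,-0.002,-0.015,0],[-0.002,-0.006,-0.008,0],[-0.004,-0.012,0,0],[-0.006,-0.018,0,0]]' - 25 >/dev/null
python3 -m pendant '[[-0.006,-0.02,0,0],[-0.006,-0.02,0,0],[-0.006,-0.02,0,0],[-0.006,-0.02,0,0],[-0.006,-0.018,0,0],[-0.004,-0.012,0.006,0],[-0.002,-0.006,0.012,0],[0,0,0.016,0]]' >/dev/null
python3 -c "
from fit import *
togo(.53,.24,.0145,.3)"
```

```text
t 12.53 tcp [0.4367 0.2158 0.0876] togo mm [96.2  4.8 73.3] psi 0.3033 turn 0.0033 tilt 0.09 w 48.1 gf 25.0 ft [ 0.3  0.1 -2.4]
```

```bash
python3 -m pendant '[[0,0,0.015,0],[0,0,0.018,0],[0,0,0.016,0],[0,0,0.009,0],[0,0,0.005,0],[0,0,0.003,0],[0,0,0.002,0],[0,0,0.001,0]]'
python3 -m pendant '[[0,0,0.001,0],[0,0,0.001,0],[0,0,0,0]]'
python3 -c "
from fit import *
togo(.53,.24,.0145,.3)"
```

```text
time: 13.2
ee_pos: [0.4385, 0.2135, 0.0188]
eef_rot: [0.989, 0.149, 0.0, -0.0]
ft_force: [0.4, -0.1, -1.4]
width: 0.0483
grip_force: 25.0
time: 13.45
ee_pos: [0.4385, 0.2132, 0.0166]
eef_rot: [0.989, 0.149, 0.0, 0.0]
ft_force: [0.1, -1.0, -1.8]
width: 0.0478
grip_force: 25.0
t 13.45 tcp [0.4385 0.2132 0.0166] togo mm [95.4  1.4  2.2] psi 0.2996 turn -0.0004 tilt 0.03 w 47.8 gf 25.0 ft [ 0.1 -1.  -1.8]
```

```bash
python3 -m pendant '[[0,0,0.002,0],[0,0,0.001,0],[0,0,0,0]]'
python3 -m pendant '[[0,0,0,0],[0,0,0,0],[0,0,0,0]]' 0.8
python3 -m pendant '[[0,0,-0.006,0],[0,0,-0.01,0],[0.004,0,-0.012,0],[0.006,0,-0.012,0],[0.002,0,0,0],[0,0,0,0]]'
python3 -c "
from fit import *
togo(.53,.24,.0145,.3)
cs=cam('side');cv2.imwrite('pics/m6.png',cv2.resize(cs['img'][210:310,230:330,::-1],(500,500),interpolation=2))
f=lambda p:np.round((w2px(cs,p)-[230,210])*5)
Rz=R.from_euler('z',.3).as_matrix()
o=np.array([.4385,.2132,0])-Rz@[.016,0,0]
for q in [(27,24,0),(27,24,46),(-24,24,0),(-24,24,46),(-54,24,15),(-54,-24,15)]: print(q,f(Rz@(np.array(q)/1e3)+o))"
```

```text
time: 13.7
ee_pos: [0.4385, 0.2132, 0.0136]
eef_rot: [0.989, 0.149, 0.0, 0.0]
ft_force: [-0.4, 0.2, -0.2]
width: 0.0478
grip_force: 25.0
time: 13.95
ee_pos: [0.4384, 0.2133, 0.0135]
eef_rot: [0.989, 0.149, 0.0, -0.0]
ft_force: [-0.3, 0.2, -0.0]
width: 0.0605
grip_force: 0.0
time: 14.45
ee_pos: [0.4507, 0.2171, 0.0545]
eef_rot: [0.989, 0.149, 0.001, -0.0]
ft_force: [0.0, 0.1, -0.3]
width: 0.0694
grip_force: 0.0
t 14.45 tcp [0.4507 0.2171 0.0545] togo mm [82.4  1.5 40.1] psi 0.2994 turn -0.0006 tilt 0.13 w 69.4 gf 0.0 ft [ 0.   0.1 -0.3]
(27, 24, 0) [294. 287.]
(27, 24, 46) [296. 211.]
(-24, 24, 0) [390. 289.]
(-24, 24, 46) [393. 213.]
(-54, 24, 15) [447. 265.]
(-54, -24, 15) [443. 222.]
```

View pics/m6.png

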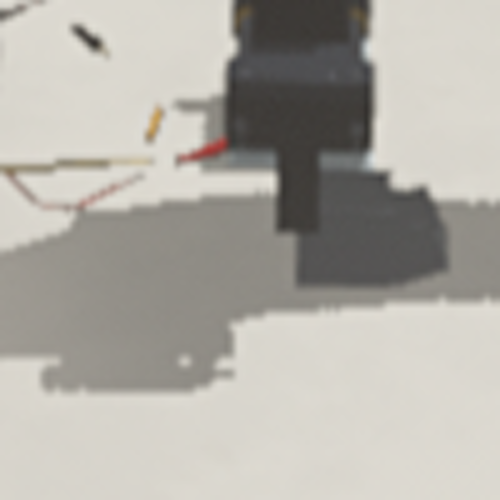

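```bash
python3 -m pendant '[[0,0,0.006,0],[0,0,0.005,0],[0,0,0,0],[0,0,0,0]]' 0 40
python3 -m pendant '[[0,0,0,0],[0,0,0,0],[0,0,-0.003,0],[0,0,-0.006,0],[0,0,-0.008,0],[0,0,-0.01,0],[0,0,-0.005,0],[0,0,0,0]]'
python3 -c "
from fit import *
togo(.512,.011,.0145,.3)
cs=cam('side');cv2.imwrite('pics/m7.png',cv2.resize(cs['img'][200:300,230:330,::-1],(500,500),interpolation=2))"
```

```text
time: 14.83
ee_pos: [0.449, 0.2165, 0.0416]
eef_rot: [0.989, 0.149, -0.001, 0.0]
ft_force: [0.1, 0.1, 0.4]
width: 0.0507
grip_force: 0.0
time: 15.5
ee_pos: [0.4507, 0.2172, 0.0762]
eef_rot: [0.989, 0.149, 0.001, -0.0]
ft_force: [-0.5, 0.6, -2.5]
width: 0.0478
grip_force: 40.0
t 15.5 tcp [0.4507 0.2172 0.0762] togo mm [ -2.5 215.1  61.8] psi 0.2996 turn -0.0004 tilt 0.16 w 47.8 gf 40.0 ft [-0.5  0.6 -2.5]
```

View pics/m7.png

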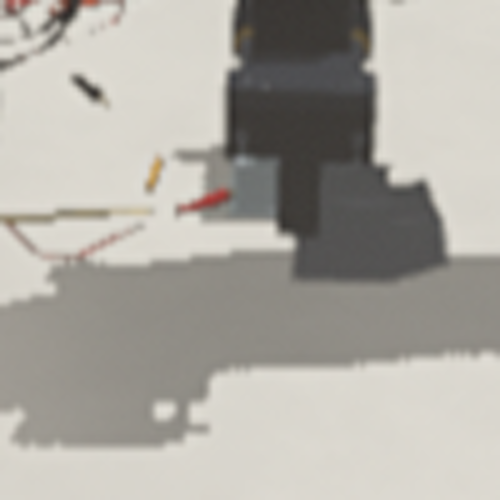

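```bash
python3 -m pendant '[[0.003,0.003,-0.01,0],[0.005,0.006,-0.014,0],[0.006,0.01,-0.014,0],[0.007,0.014,-0.01,0],[0.007,0.016,-0.005,0],[0.007,0.016,0,0],[0.007,0.016,0,0],[0.006,0.016,0,0]]'>/dev/null
python3 -c "
from fit import *
togo(.5434,.0856,.105,.3)"
```

```text
t 16.22 tcp [0.525  0.1372 0.1279] togo mm [ 2.3 54.8 22.9] psi 0.2996 turn -0.0004 tilt 0.01 w 47.3 gf 40.0 ft [ 0.7 -0.1 -2.6]
```

```bash
python3 -m pendant '[[0,0.014,0,0],[0.001,0.014,0.002,0],[0.001,0.012,0.005,0],[0,0.007,0.007,0],[0,0.004,0.006,0],[0,0,0.003,0],[0,0,0,0],[0,0,0,0]]' - 20 >/dev/null
python3 -c "
from fit import *
np.save('s0.npy',cam('side')['img'])"
python3 -m pendant '[[0,0,0,0],[0,0,0,0]]' - 10 >/dev/null;python3 chk.py
python3 -m pendant '[[0,0,0,0],[0,0,0,0]]' - 7 >/dev/null;python3 chk.py
python3 -m pendant '[[0,0,0,0],[0,0,0,0]]' - 5 >/dev/null;python3 chk.py
```

```text
t 17.1 tcp [0.5413 0.0907 0.1048] togo mm [-11.6   6.   42.8] psi 0.3006 turn 0.0006 tilt 0.03 w 47.9 gf 10.0 ft [-0.3  0.5 -1.9]
diffpx 46 ft [ 0.009 -0.063 -0.046]
t 17.32 tcp [0.5413 0.0902 0.1046] togo mm [-11.5   5.6  42.6] psi 0.2999 turn -0.0001 tilt 0.02 w 47.8 gf 7.0 ft [ 0.4 -0.  -1.4]
diffpx 37 ft [-0.007 -0.028  0.029]
t 17.53 tcp [0.5412 0.0901 0.1045] togo mm [-11.3   5.5  42.5] psi 0.2997 turn -0.0003 tilt 0.0 w 47.7 gf 5.0 ft [-0.6  0.1 -2.4]
diffpx 373 ft [ 0.059 -0.069  0.027]
```

```bash
python3 -m pendant '[[0,0,0,0],[0,0,0,0],[0,0,0,0]]' - 5 >/dev/null;python3 chk.py
python3 -m pendant '[[0,0,0,0],[0,0,0,0],[0,0,0,0]]' - 5 >/dev/null;python3 chk.py pics/m8.png
python3 - <<'E'
from fit import *
c=cam("side")
# fit tilt: scoop drawn tilted about pivot
ms=[(d["score"],d["bbox"],d["mask"]) for d in r.outline_of("scoop","side")]
print([(round(a,2),np.round(b)) for a,b,_ in ms])
E
```

```text
t 17.83 tcp [0.5412 0.0901 0.1045] togo mm [-11.4   5.5  42.5] psi 0.2997 turn -0.0003 tilt 0.01 w 47.5 gf 5.0 ft [ 0.4 -1.4 -1.9]
diffpx 576 ft [ 0.012 -0.02   0.062]
t 18.13 tcp [0.5412 0.0901 0.1045] togo mm [-11.4   5.5  42.5] psi 0.2998 turn -0.0002 tilt 0.01 w 47.7 gf 5.0 ft [-0.5  0.2 -1.6]
diffpx 579 ft [ 0.026 -0.038 -0.006]
[(0.64, array([276., 220.,  27.,  34.]))]
```

View pics/m8.png

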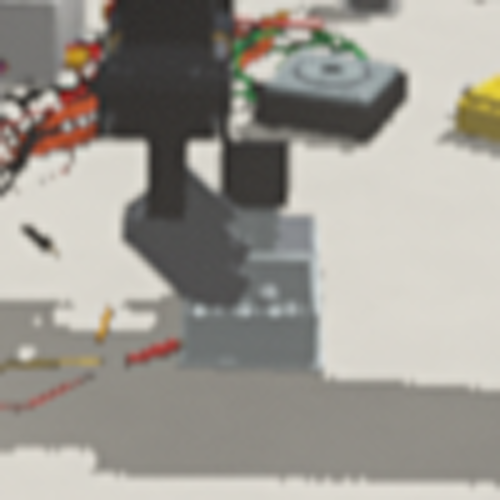

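```bash
python3 -m pendant '[[0,0,0,0],[0,0,0,0],[0,0,0,0]]' - 4 >/dev/null;python3 chk.py
python3 -m pendant '[[0,0,0,0],[0,0,-0.003,0],[0,0,-0.006,0],[0,0,-0.01,0],[0,-0.003,-0.015,0],[0,-0.008,-0.02,0],[0,-0.014,-0.02,0],[0,-0.02,-0.01,0]]' - 20
python3 -m pendant '[[-0.002,-0.025,0,0],[-0.005,-0.025,0,0],[-0.008,-0.025,0,0],[-0.008,-0.025,0,0],[-0.008,-0.025,0,0],[-0.008,-0.02,0,0],[-0.004,-0.01,0,0],[0,0,0,0]]'
python3 - <<'E'
from fit import *
togo(.45,.22,.14,.3)
c=cam("top");s=cam("side")
cv2.imwrite('pics/m9.png',np.hstack([cv2.resize(c['img'][205:275,200:300,::-1],(400,280),interpolation=2),cv2.resize(s['img'][185:255,240:340,::-1],(400,280),interpolation=2)]))
for n in ("ball_0_center","scoop"): print(n,[(round(d['score'],2),np.round(d['bbox'])) for d in r.outline_of(n,"top")])
E
```

```text
t 18.53 tcp [0.5412 0.0902 0.1045] togo mm [-11.4   5.6  42.5] psi 0.2998 turn -0.0002 tilt 0.0 w 47.7 gf 4.0 ft [-1.  -0.6 -1.4]
diffpx 579 ft [ 0.039 -0.044  0.027]
time: 19.25
ee_pos: [0.5292, 0.1326, 0.1918]
eef_rot: [0.989, 0.148, 0.002, 0.0]
ft_force: [0.1, 0.6, -1.8]
width: 0.0475
grip_force: 20.0
time: 19.92
ee_pos: [0.4396, 0.2708, 0.1894]
eef_rot: [0.988, 0.151, 0.001, -0.0]
ft_force: [1.0, 0.5, -1.1]
width: 0.0477
grip_force: 20.0
t 19.92 tcp [0.4396 0.2708 0.1894] togo mm [-5.3 51.6 49.4] psi 0.3039 turn 0.0039 tilt 0.06 w 47.7 gf 20.0 ft [ 1.   0.5 -1.1]
ball_0_center []
scoop [(0.6, array([146., 265.,  29.,  30.]))]
```

View pics/m9.png

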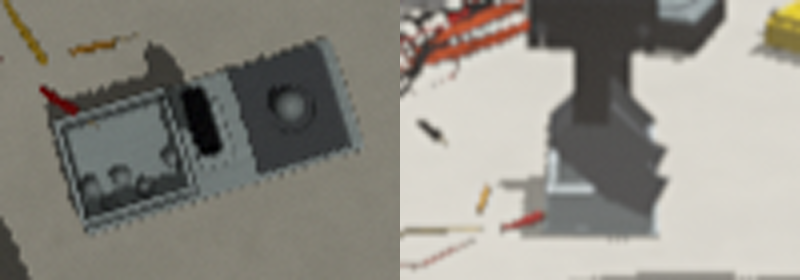

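```bash
python3 -m pendant '[[0,0,0.008,0],[0,0,0.014,0],[0,0,0.018,0],[0,0,0.02,0],[0,0,0.018,0],[0,0,0.014,0],[0,0,0.01,0],[0,0,0.005,0]]' - 10 >/dev/null
python3 -m pendant '[[0,0,0,0],[0,0,0.003,0],[0,0,0.004,0],[0,0,0.004,0],[0,0,0.004,0],[0,0,0.004,0],[0,0,0,0]]' - 6
python3 - <<'E'
from fit import *
togo(.44,.27,.044,.3)
c=cam("top");s=cam("side");cv2.imwrite("pics/s_a.png",s["img"][:,:,::-1])
g=c['img'].mean(2).astype(int)
print(g[232:260,213:250:1])if 0 else print("\n".join(" ".join(f"{v:3d}" for v in row) for row in g[236:258,214:250]))
for n in("scoop","lip"): print(n,[(round(d['score'],2),np.round(d['bbox'])) for d in r.outline_of(n,"side")])
E
```

```text
time: 21.37
ee_pos: [0.4435, 0.2694, 0.0639]
eef_rot: [0.989, 0.149, 0.003, -0.001]
ft_force: [3.4, 1.4, 3.9]
width: 0.048
grip_force: 6.0
t 21.37 tcp [0.4435 0.2694 0.0639] togo mm [-3.3 -1.6 19.9] psi 0.2991 turn -0.0009 tilt 0.31 w 48.0 gf 6.0 ft [3.4 1.4 3.9]
120  95  65  54  63  78  72 102 106 108  98 117 117 118 118 118 118 118 117 120 119 117 116 118 116 115 110  52  64 120  50  55  51  21   5   8
116  55  66  86 100 107 105 116 118 115 106 118 118 119 118 117 118 118 119 119 119 116 115 120 115 115 113  92  64 106  73  84  91  29   6   9
110  67  66 111 118 118 118 116 117 118 118 118 117 119 118 117 119 119 118 117 116 117 117 117 116 115 115 110  56  79 111  89 111  86  27  12
 92 111  59 106 117 118 116 118 118 117 120 119 119 118 117 117 117 118 117 119 118 117 114 117 116 115 116 110  54  60 123  66 114 106  26   8
 65 122  50  92 117 118 118 119 119 119 119 120 120 116 119 117 118 117 118 118 117 118 118 117 116 116 116 110  52  62 119  72 116 110  36   6
 63 115  62  78 119 119 118 119 119 117 116 118 117 118 117 116 117 117 118 115 117 119 117 115 116 115 113  77  53 
[... 1766 characters left out ...]
9  56  64 121  48  71  66  69  66  48  49  42  47  50  54  54  54  54  46  39  33  53  98 111 109  91  90  89  72  76  70  99 109 118
125 127 125  98  63 115  60  64  57  56  53  36  43  46  46  45  56  54  52  42  66  96 109 112  97  86  94  74  75  69 100 108 114 114  95 131
124 126 127 120  63 102  87  43  56  54  52  38  37  46  44  40  42  67 100 108 118  94  85  93  69  72  72 100 107 110 113 108 129 122 110 129
127 126 126 123 100  81 113  38  51  55  52  44  31  39  64  98 108 118  98  88  97  67  71  86 101 104 104 113 103 128 122 119 129 126 127 127
scoop [(0.77, array([288., 263.,  27.,  30.]))]
lip [(0.59, array([288., 264.,  31.,  30.])), (0.23, array([303., 226.,   9.,  24.]))]
```

```bash
python3 -m pendant '[[0,0,0.003,0],[0,0,0.003,0],[0,0,0.003,0],[0,0,0.003,0],[0,0,0,0]]' - 5
python3 -m pendant '[[0,0,0.003,0],[0,0,0.002,0],[0,0,0.002,0],[0,0,0,0],[0,0,0,0]]' - 5
python3 - <<'E'
from fit import *
togo(.44,.27,.043,.3)
s=cam("side");cv2.imwrite("pics/s_b.png",s["img"][:,:,::-1])
for n in("scoop","lip"):
  for d in r.outline_of(n,"side")[:1]:
    m=d["mask"].astype(np.uint8); print(n,d['score'],np.round(d['bbox']))
    k=max(cv2.findContours(m,0,2)[0],key=cv2.contourArea); print(cv2.approxPolyDP(k,1.5,True)[:,0].tolist())
Rz=R.from_euler('z',.3).as_matrix(); t=r.read_state()["ee_pos"]; o=np.array([t[0],t[1],0])-Rz@[.0283,0,0]
for q in [(27,24,0),(27,24,46),(-24,24,0),(-24,24,46),(-54,24,15),(-54,-24,15)]: print(q,np.round(w2px(s,Rz@(np.array(q)/1e3)+o),1))
E
```

```text
time: 21.98
ee_pos: [0.441, 0.2685, 0.0502]
eef_rot: [0.989, 0.149, -0.0, 0.0]
ft_force: [1.9, 1.0, 0.7]
width: 0.0481
grip_force: 5.0
time: 22.4
ee_pos: [0.4412, 0.2687, 0.0435]
eef_rot: [0.989, 0.149, 0.0, -0.0]
ft_force: [2.6, 0.9, 3.1]
width: 0.0481
grip_force: 5.0
t 22.4 tcp [0.4412 0.2687 0.0435] togo mm [-0.8 -1.6  0.5] psi 0.2999 turn -0.0001 tilt 0.03 w 48.1 gf 5.0 ft [2.6 0.9 3.1]
scoop 0.65 [289. 267.  32.  22.]
[[276, 257], [274, 262], [276, 272], [289, 276], [302, 276], [303, 259], [293, 255], [291, 257], [291, 266], [288, 269], [284, 269], [281, 266], [281, 257], [279, 255]]
lip 0.7 [288. 267.  31.  24.]
[[276, 258], [274, 263], [275, 271], [291, 276], [303, 275], [303, 262], [301, 259], [292, 257], [292, 267], [289, 270], [284, 270], [280, 265], [280, 256]]
(27, 24, 0) [286.1 277.6]
(27, 24, 46) [286.3 262. ]
(-24, 24, 0) [305.9 278. ]
(-24, 24, 46) [306.4 262.4]
(-54, 24, 15) [317.8 273.2]
(-54, -24, 15) [317.  263.8]
```

```bash
python3 -m pendant '[[0,0,0,0],[0,0,0,0],[0,0,0,0],[0,0,0,0],[0,0,0,0],[0,0,0,0]]' 0.75 5
python3 - <<'E'
from fit import *
s=cam("side");c=cam("top")
cv2.imwrite("pics/m10.png",np.hstack([cv2.resize(s['img'][230:300,240:340,::-1],(400,280),interpolation=2),cv2.resize(c['img'][225:295,110:210,::-1],(400,280),interpolation=2)]))
for n in("scoop","lip"):
  for d in r.outline_of(n,"side")[:1]:
    m=d["mask"].astype(np.uint8); print(n,d['score'],np.round(d['bbox']))
    k=max(cv2.findContours(m,0,2)[0],key=cv2.contourArea); print(cv2.approxPolyDP(k,1.5,True)[:,0].tolist())
togo(.44,.27,.15,.3)
E
```

```text
time: 23.05
ee_pos: [0.4409, 0.2684, 0.0433]
eef_rot: [0.989, 0.149, -0.0, 0.0]
ft_force: [-0.4, 0.7, -0.5]
width: 0.065
grip_force: 0.0
scoop 0.97 [288. 267.  34.  27.]
[[273, 256], [272, 274], [274, 277], [292, 277], [303, 272], [303, 265], [298, 256], [291, 258], [290, 270], [283, 270], [281, 268], [282, 257], [280, 255]]
lip 0.94 [288. 268.  33.  25.]
[[273, 255], [273, 277], [293, 277], [303, 273], [303, 264], [299, 256], [291, 257], [291, 268], [287, 270], [282, 268], [282, 256]]
t 23.25 tcp [0.441  0.2685 0.0434] togo mm [  -0.6   -1.7 -106.6] psi 0.2998 turn -0.0002 tilt 0.01 w 65.2 gf 0.0 ft [-0.1 -0.1 -0. ]
```

The scoop has settled flat: its base lies along row 277 and the ramp rises to the right. I'll leave it there and go to the tray grip.

```bash
python3 -m pendant '[[0,0,-0.006,0],[0,0,-0.012,0],[0,0,-0.02,0],[0,0,-0.025,0],[0,0,-0.03,0],[0,0.005,-0.03,0],[0,0.012,-0.02,0],[0,0.02,-0.01,0]]' 1 40 >/dev/null
python3 -m pendant '[[0,0.03,0,0],[0,0.03,0,0],[0,0.03,0,0],[0,0.03,0,0],[0,0.03,0,0],[0,0.03,0,0],[0,0.02,0,0],[0,0.01,0,0]]' >/dev/null
python3 - <<'E'
from fit import *
togo(.511,.010,.16,.3)
ct=cam("top");cs=cam("side")
mt=mask(["tray","pocket","well","grip"],"top",(251,239));ms=mask(["tray","pocket","well","grip"],"side",(292,222))
for lab,c,m in(("top",ct,mt),("side",cs,ms)):
    if m is not None: print(lab,m.sum(),fit("tray",[(c,m)],(.511,.01,.3)))
m=mask(["scoop","lip"],"top",(165,255))
if m is not None: print("scoop",fit("scoop",[(ct,m)],(.42,.25,.3)))
print([(n,np.round(d["bbox"]),round(d["score"],2)) for n in("big_ball_center","scoop") for d in r.outline_of(n,"top")])
cv2.imwrite("pics/m11.png",np.hstack([cv2.resize(ct['img'][205:275,190:290,::-1],(400,280),interpolation=2),cv2.resize(cs['img'][180:250,240:340,::-1],(400,280),interpolation=2)]))
E
```

```text
t 24.58 tcp [0.5147 0.0295 0.1974] togo mm [-9.2 17.6 37.4] psi 0.2964 turn -0.0036 tilt 0.06 w 86.8 gf 0.0 ft [-0.4 -0.4 -0.1]
side 1050.0 (array([0.51249303, 0.00834768, 0.30394831]), np.float64(0.0752334262996519))
scoop (array([0.45271811, 0.2731033 , 0.30921156]), np.float64(0.0650995795869519))
[('scoop', array([274., 234.,  38.,  34.]), 0.25)]
```

```bash
python3 -m pendant '[[-0.003,0.009,0,0],[-0.003,0.007,0,0],[-0.001,0.002,0.01,0],[0,0,0.015,0],[0,0,0.02,0],[0,0,0.015,0],[0,0,0,0],[0,0,0,0]]' 0.6 > /dev/null
python3 -c "
from fit import *
togo(.513,.0095,.074,.302)"
```

```text
t 25.8 tcp [0.512  0.0129 0.1357] togo mm [ 0.   3.6 61.7] psi 0.2994 turn -0.0026 tilt 0.11 w 53.2 gf 0.0 ft [-0.  -0.4  1.7]
```

```bash
python3 -m pendant '[[0,0.002,0.008,0],[0,0.0015,0.012,0],[0,0,0.014,0],[0,0,0.012,0],[0,0,0.009,0],[0,0,0.005,0],[0,0,0.002,0],[0,0,0,0]]' - 5
python3 -m pendant '[[0,0,0,0],[0,0,0,0],[0,0,0,0],[0,0,0,0],[0,0,0,0],[0,0,0,0],[0,0,0,0],[0,0,0,0]]' 0 5
python3 -m pendant '[[0,0,0,0],[0,0,0,0],[0,0,0,0]]' 0 40
python3 -c "
from fit import *
togo(.513,.0095,.074,.302)"
```

```text
time: 26.47
ee_pos: [0.5136, 0.01, 0.0742]
eef_rot: [0.989, 0.149, -0.0, -0.0]
ft_force: [0.0, -0.1, -0.2]
width: 0.0524
grip_force: 0.0
time: 27.13
ee_pos: [0.5137, 0.0099, 0.0746]
eef_rot: [0.989, 0.149, 0.0, 0.0]
ft_force: [-0.9, 0.4, 1.5]
width: 0.0161
grip_force: 5.0
time: 27.38
ee_pos: [0.5137, 0.0099, 0.0745]
eef_rot: [0.989, 0.149, 0.0, 0.0]
ft_force: [-0.2, 0.3, 2.7]
width: 0.016
grip_force: 40.0
t 27.38 tcp [0.5137 0.0099 0.0745] togo mm [-0.8  0.2  0.5] psi 0.2998 turn -0.0022 tilt 0.01 w 16.0 gf 40.0 ft [-0.2  0.3  2.7]
```

```bash
python3 - <<'E'
from fit import *
ct=cam("top");cs=cam("side")
m9=cv2.imread("pics/m9.png"); w=m9[90:240,40:200]
w=np.clip((w.astype(float)/140)**.6*255,0,255).astype(np.uint8)
a=cv2.resize(w,(400,300),interpolation=2)
b=cv2.resize(np.clip((ct['img'][225:285,130:210,::-1].astype(float)/140)**.7*255,0,255).astype(np.uint8),(400,300),interpolation=2)
c=cv2.resize(cs['img'][180:240,260:340,::-1],(400,300),interpolation=2)
d=cv2.resize(cs['img'][215:290,250:350,::-1],(400,300),interpolation=2)
cv2.imwrite("pics/m12.png",np.vstack([np.hstack([a,b]),np.hstack([c,d])]))
E
```

```text
(no output)
```

View pics/m12.png

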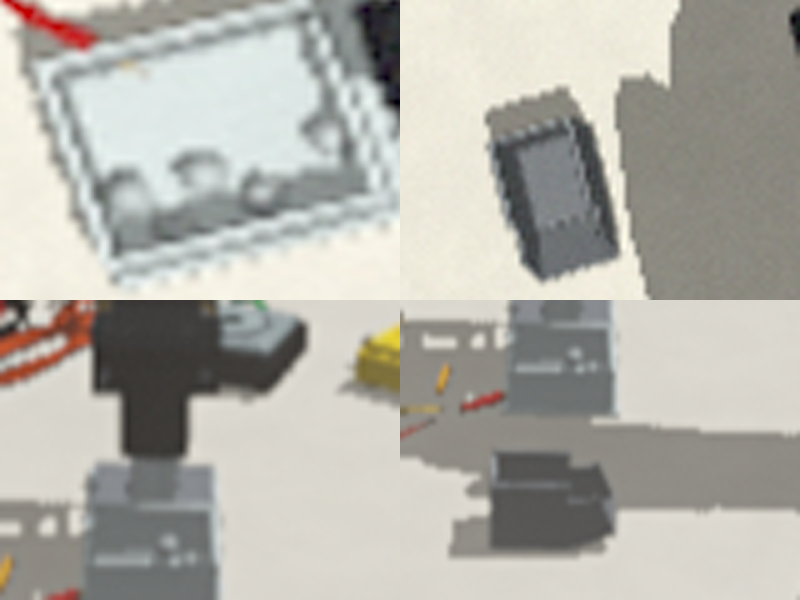

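```bash
python3 -m pendant '[[0,0,-0.002,0],[0,0,-0.004,0],[0,0,-0.006,0],[0,0,-0.008,0],[0,0,-0.01,0],[0,0,-0.012,0],[0,0,-0.012,0],[0,0,-0.012,0]]' - 50
python3 -m pendant '[[0,0,-0.012,0],[0,0,-0.012,0],[0,0,-0.012,0],[0,0,-0.012,0],[0,0,-0.01,0],[0,0,-0.008,0],[0,0,-0.005,0],[0,0,-0.002,0]]'
python3 -c "
from fit import *
togo(.5485,-.287,.2125,.3)"
```

```text
time: 28.15
ee_pos: [0.5139, 0.01, 0.1421]
eef_rot: [0.989, 0.149, 0.0, 0.0]
ft_force: [0.0, -0.3, -5.2]
width: 0.0157
grip_force: 50.0
time: 28.82
ee_pos: [0.5139, 0.01, 0.2143]
eef_rot: [0.989, 0.149, 0.0, 0.0]
ft_force: [-0.2, -0.2, -4.8]
width: 0.0157
grip_force: 50.0
t 28.82 tcp [0.5139 0.01   0.2143] togo mm [-54.6 293.9   1.8] psi 0.2997 turn -0.0003 tilt 0.05 w 15.7 gf 50.0 ft [-0.2 -0.2 -4.8]
```

```bash
python3 -m pendant '[[-0.0004,0.002,0,0],[-0.0008,0.004,0,0],[-0.0011,0.006,0,0],[-0.0015,0.008,0,0],[-0.0019,0.01,0,0],[-0.0022,0.012,0,0],[-0.0024,0.013,0,0],[-0.0024,0.013,0,0]]' >/dev/null
python3 -m pendant '[[-0.0024,0.013,0,0],[-0.0024,0.013,0,0],[-0.0024,0.013,0,0],[-0.0024,0.013,0,0],[-0.0024,0.013,0,0],[-0.0024,0.013,0,0],[-0.0024,0.013,0,0],[-0.0024,0.013,0,0]]' >/dev/null
python3 -m pendant '[[-0.0024,0.013,0,0],[-0.0024,0.013,0,0],[-0.0024,0.013,0,0],[-0.0022,0.012,0,0],[-0.0019,0.01,0,0],[-0.0015,0.008,0,0],[-0.0015,0.008,0,0],[-0.0015,0.008,0,0]]' >/dev/null
python3 -c "
from fit import *
togo(.5485,-.287,.2125,.3)"
```

```text
t 30.82 tcp [ 0.5442 -0.2501  0.2135] togo mm [-6.8 36.5  1. ] psi 0.3003 turn 0.0003 tilt 0.01 w 15.6 gf 50.0 ft [ 0.8 -0.6 -4.9]
```

```bash
python3 -m pendant '[[-0.0014,0.008,0,0],[-0.0014,0.008,0,0],[-0.0012,0.007,0,0],[-0.001,0.006,0,0],[-0.0008,0.004,0.0005,0],[-0.0006,0.002,0.0005,0],[-0.0003,0.001,0,0],[0,0,0,0]]' >/dev/null
python3 -m pendant '[[0,0,0,0],[0,0,0,0],[0,0,0,0],[0,0,0,0],[0,0,0,0],[0,0,0,0]]'
python3 - <<'E'
from fit import *
togo(.5485,-.287,.2125,.3)
ct=cam("top");cs=cam("side")
o={}
for cn,c in(("top",ct),("side",cs)):
    for n in("tray","reader","glass","big_ball_center","junction_box","screwdriver","contactor","scoop"):
        o=r.outline_of(n,cn)[:2]; print(cn,n,[(round(d["score"],2),np.round(d["bbox"]).tolist()) for d in o])
        if n=="tray" and o:
            m=o[0]["mask"].astype(float)
            for z in(.128,.138,.148):
                g=render(c,"tray",(.5485,-.287,.3,z)); print(z,"IoU",np.minimum(g,m).sum()/np.maximum(g,m).sum())
E
```

```text
time: 31.98
ee_pos: [0.5483, -0.286, 0.2125]
eef_rot: [0.989, 0.149, 0.0, 0.0]
ft_force: [-0.2, 0.2, -5.1]
width: 0.0157
grip_force: 50.0
t 31.98 tcp [ 0.5483 -0.286   0.2125] togo mm [-0.1  1.   0. ] psi 0.2999 turn -0.0001 tilt 0.01 w 15.7 gf 50.0 ft [-0.2  0.2 -5.1]
top tray [(0.65, [345.0, 229.0, 49.0, 32.0]), (0.24, [161.0, 264.0, 28.0, 36.0])]
0.128 IoU 0.25287740005874976
0.138 IoU 0.24892832991810762
0.148 IoU 0.2383293257259935
top reader [(0.64, [354.0, 275.0, 16.0, 32.0])]
top glass [(0.76, [352.0, 274.0, 16.0, 38.0]), (0.57, [360.0, 239.0, 17.0, 8.0])]
top big_ball_center []
top junction_box [(0.66, [232.0, 167.0, 27.0, 28.0])]
top screwdriver []
top contactor [(0.9, [174.0, 167.0, 29.0, 31.0])]
top scoop [(0.68, [160.0, 264.0, 27.0, 30.0])]
side tray [(0.77, [309.0, 148.0, 28.0, 35.0])]
0.128 IoU 0.7379333172845449
0.138 IoU 0.8017403440069573
0.148 IoU 0.6564233133816442
side reader [(0.84, [350.0, 193.0, 34.0, 18.0]), (0.78, [307.0, 189.0, 33.0, 17.0])]
side glass [(0.8, [349.0, 192.0, 38.0, 21.0]), (0.6, [306.0, 188.0, 32.0, 15.0])]
side big_ball_center []
side junction_box [(0.77, [219.0, 220.0, 21.0, 24.0])]
side screwdriver [(0.6, [280.0, 173.0, 36.0, 11.0]), (0.58, [305.0, 190.0, 36.0, 16.0])]
side contactor [(0.88, [192.0, 242.0, 19.0, 30.0])]
side scoop [(0.91, [288.0, 267.0, 28.0, 29.0]), (0.2, [306.0, 149.0, 25.0, 33.0])]
```

```bash
python3 -c "
from bench import r
print(r.close_job())"
```

```text
the job is handed in; nothing more can be done
None
```

The job is handed in: the tray is held level and still about 10 cm above the dark reader's glass (within 1 mm of my target) and the empty scoop stands upright on the worktop. I saw only four of the five balls clearly in the well. The fifth was probably in its shadow, since the scoop was empty and I saw no ball on the worktop. The large ball was hidden during the hold; the held weight (about 5 N) suggests it is still in its pocket.

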